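# Open the dowel tin

### The job

Two lidded dowel tins stand on the joiner's bench. Open the wider one: lift its loose wooden lid straight off by the knob, keep it upright, and set it down gently, without dropping it, knob up in the middle of the square plywood board. Leave the tin standing where it is and the narrower tin closed and undisturbed.

Things in the scene. Friction and masses are not known exactly. Their poses are not given: they have to be found in the camera images.
- wide_lid: Loose pale-wood lid lying on the wider tin: a disc 128 mm across and 6 mm thick, with a plug of 100 mm diameter reaching 8 mm down inside the tin's mouth (6 mm play all round) and, on top in the centre, an upright plain round knob 28 mm in diameter and 42 mm tall. Origin: centre of the plug's underside; z up along the knob. Above the origin: plug 0 to 8 mm, disc 8 to 14 mm, knob 14 to 56 mm. About 0.12 kg. Not fastened; it lifts straight off. Off the tin it rests on its plug.
- wide_tin: The wider of the two round steel tins, loose on the bench, 120 mm outside diameter, 80 mm high, wall 4 mm, holding wooden dowels that lie well below the lid; about 0.8 kg. Origin: centre of its underside, z up.
- narrow_lid: The lid of the narrower tin (84 mm outside diameter, 80 mm high), to be left in place. The same in shape as the wide lid, with the same heights and knob, but its disc is only 92 mm and its plug 64 mm across. Origin: centre of the plug's underside, z up.
- board: Loose square plywood board lying flat on the bench, 160 x 160 mm, 18 mm thick, about 0.3 kg, the resting place for the lid and empty at the start. Origin: centre of its underside, so its top is 18 mm above the origin; x and y along its edges, z up.
Mind the look-alikes: they are no part of the job. What is shaped like the wide_lid but orange is not meant. Of the things that look like the board, take the one that is farthest to the robot's left at the start.

How it is judged:
By the outcome, as a careful person would: the job done as asked, in the order asked, and still so for the second after the job is handed in, with the robot touching nothing.
It also fails if it takes over 42 s, if anything falls off the work surface, if the arm or the gripper's body presses on something with over 40 N, if the wrist force passes 120 N, or if a joint passes its speed limit or range.

### The arm

A 6-joint arm with a two-finger parallel gripper is mounted at the origin on the work surface. World frame = base frame: x ahead of the robot, y to its left, z up, the work surface at z = 0. Lengths are in mm, angles in rad, forces in N, time in s.
With the tool pointing down it reaches from about 275 to 825 mm from the base axis. Payload 4.9 kg.
Tool frame: the origin (TCP) lies at the very end of the fingers, on their centre line; the grasp point (between the pads) lies 19 mm behind it; z points along the fingers, y is the line along which they close (so a half turn about z gives the same grasp; the last joint's range is limited). The gripper opens to 85 mm and grips with 20 to 120 N. Pads are 22 mm wide; open, the fingers measure 114 mm over their backs; the gripper's body (76 mm by 85 mm) begins 54 mm behind the grasp point. The pads swing forward as they close: fully open they stand 13 mm farther back than shut.
Start: joints at [1.112, 0.326, -0.193, 1.052, 0, 1.437], TCP at [175.51, 521.263, 231.281] pointing down, gripper open.
Joint ranges: [-2.65, 2.65], [-0.97, 1.79], [-1.3, 1.35], [-1.93, 2.1], [-1.47, 1.37], [-3.14, 3.14]. Speed limits (rad/s): [2.57, 2.57, 3.14, 3.14, 3.14, 3.14].

### API

Orientations are given as [roll, pitch, yaw] about the fixed x, y, z axes, in that order (R = Rz(yaw) Ry(pitch) Rx(roll)).
In Python, from bench import bot, solve_ik, imaging gives the robot as it stands. Calls block until the motion is done:
- bot.move_ptp(position, orientation): joint-space move of the TCP to a pose.
- bot.movel(position, rot=None, max_speed=150, threshold=None): straight line of the TCP; rot=None keeps the orientation; max_speed is the mean speed in mm/s. With threshold (N) it stops when the force on the tool has changed by that much, and returns True; else False.
- bot.move_j(angles): joint-space move.
- bot.grip(opening, effort=None): opening from 0.0 (shut) to 1.0 (fully open); effort is the grip in N (None keeps the last); returns when the fingers have stopped.
- bot.dwell(seconds).
- solve_ik(position, orientation): joint angles nearest the present ones, or None.
- bot.get_state(): the state.
- imaging.capture(name): name is "scene" or "top" or "wrist"; returns the picture (400x640x3 uint8, blue, green, red); there is no depth.
- imaging.camera_model(name): a dict with "K" (3x3 intrinsics, pixels), "position" and "rotation" of the camera in the world. Camera axes: x right, y up, looking along -z (the intrinsics and any distortion apply to the point x, -y, -z); pixel columns grow to the right and rows downward; lengths in mm; the calibration is good to about 2 mm. The wrist camera is an equidistant fisheye: a pixel r from the principal point sees the ray r / f radians off the axis. A picture is of the moment at which its call begins: read the wrist's pose just before it. camera_model takes no time and is no camera call; for the wrist camera it gives the pose at the moment of the call.
A pose or a line that the arm cannot do raises bot.IKError and nothing moves.
- bot.sign_off(): hands the job in; it is judged then, once.
The state is a dict: "t": time; "qpos": joint angles; "joint_velocities": joint speeds; "effort": joint torques, N m; "tcp_pos": TCP position; "orientation": TCP orientation; "contact_force": force on the tool from outside, world axes, zero at the start; "wrist_torque": the same for the moment, N m; "opening": opening from 0.0 (shut) to 1.0 (fully open); "gripper_force": force on a finger pad.
Only numpy, scipy, OpenCV 4.12 (cv2) and the standard library are available. Lean on these libraries where they do the work, as an engineer would, in place of code of your own. Each camera call takes 0.05 s, during which the arm holds its last target. There are 200 camera calls.

## Working session

There is one attempt and no reset: what is moved stays moved. The work goes in short steps, each a Python script; the robot and the scene stay as the last script left them, time stands still between calls to the robot, and variables do not carry over. Pictures are saved under pics/ and viewed, at most 10 in all, crops included, and the job is handed in when it is done.

```bash
mkdir -p pics; ls
python3 - <<'E'
from bench import bot, imaging
import cv2
for n in("scene","top"):
    cv2.imwrite(f"pics/{n}0.png",imaging.capture(n)); m=imaging.camera_model(n); print(n,m)
s=bot.get_state(); print(s["t"],s["orientation"],s["opening"])
E
```

```text
pics
scene {'K': array([[514.75782716,   0.        , 324.12691604],
       [  0.        , 514.75782716, 199.8657206 ],
       [  0.        ,   0.        ,   1.        ]]), 'position': array([1316.59982915, -863.94533047, 1136.77907178]), 'rotation': array([ 0.85833812, -0.00585712,  0.79976172])}
top {'K': array([[471.01907469,   0.        , 316.81279924],
       [  0.        , 471.01907469, 196.94432764],
       [  0.        ,   0.        ,   1.        ]]), 'position': array([ 383.36193472,  -23.69040972, 1543.02309546]), 'rotation': array([ 0.05314101,  0.00994199, -1.57414459])}
0.1 [-3.14001017e+00 -2.13635590e-04  2.81675856e+00] 0.9996802379436259
```

View pics/top0.png

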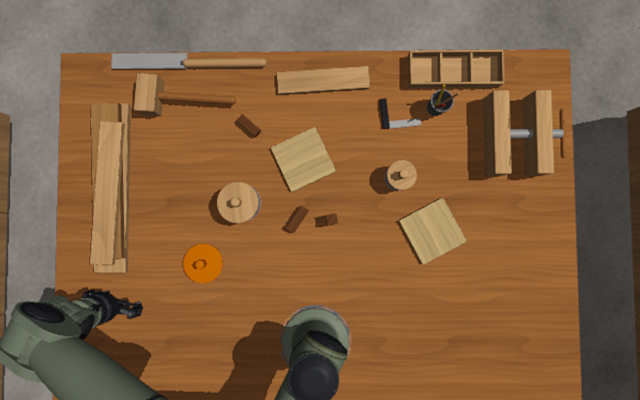

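View pics/scene0.png

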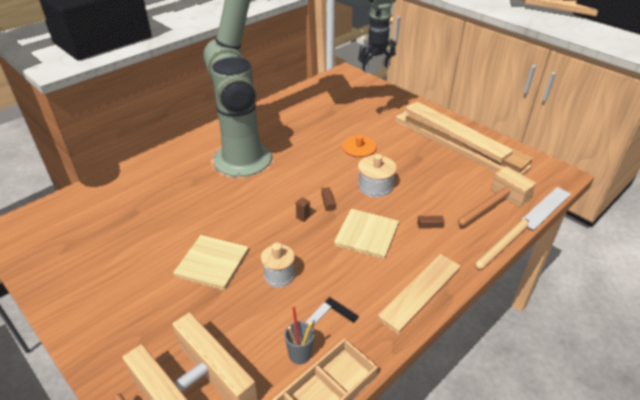

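The top view shows the wide tin with its pale lid at (238,202), the narrow tin at (402,175), and an orange look-alike lid at (202,263). There are two boards, A at (303,160) and B at (432,231). Image left is the robot's left (+y), so A is the one meant. Next I'll confirm that in a crop and measure positions.

```bash
cat > h.py <<'E'
import numpy as np, cv2
from scipy.spatial.transform import Rotation as Ro
from bench import bot, imaging, solve_ik
def ray(m,px):
    K=m["K"]; d=np.array([(px[0]-K[0,2])/K[0,0],-(px[1]-K[1,2])/K[1,1],-1.])
    return np.array(m["position"]),Ro.from_euler("xyz",m["rotation"]).apply(d)
def onplane(m,px,z):
    p,d=ray(m,px); return p+d*(z-p[2])/d[2]
def proj(m,P):
    c=Ro.from_euler("xyz",m["rotation"]).inv().apply(np.array(P)-m["position"]); K=m["K"]
    return np.array([K[0,2]+K[0,0]*c[0]/-c[2],K[1,2]-K[1,1]*c[1]/-c[2]])
E
python3 - <<'E'
from h import *
m=imaging.camera_model("top"); ms=imaging.camera_model("scene")
im=cv2.imread("pics/top0.png")
print("base",proj(m,[0,0,0]),"tcp",proj(m,[175.5,521.3,231.3]), proj(ms,[0,0,0]),proj(ms,[175.5,521.3,231.3]))
hsv=cv2.cvtColor(im,cv2.COLOR_BGR2HSV)
for p in((290,165),(225,205),(260,240),(395,180),(425,235),(220,215)): print(p,hsv[p[1],p[0]])
c=cv2.resize(im[110:290,170:490],None,fx=2.5,fy=2.5,interpolation=cv2.INTER_CUBIC); cv2.imwrite("pics/crop1.png",c)
for n,px,z in(("lid",(238,202),86),("nlid",(402,175),86),("A",(303,160),18),("B",(432,231),18)): print(n,onplane(m,px,z).round(1))
E
```

```text
base [314.62435454 340.93793661] tcp [124.93971915 297.84190343] [242.1407962  158.97610861] [375.26336392  72.68774513]
(290, 165) [ 19 104 189]
(225, 205) [ 16 120 185]
(260, 240) [ 14 171 158]
(395, 180) [ 15 134 105]
(425, 235) [ 20 105 179]
(220, 215) [ 13 159  82]
lid [446.2 235.   86. ]
nlid [ 528.  -273.8   86. ]
A [585.2  35.8  18. ]
B [ 353.2 -379.6   18. ]
```

View pics/crop1.png

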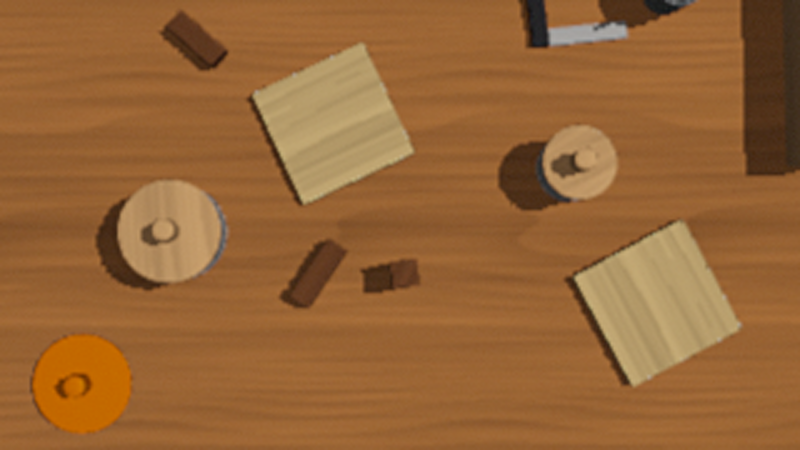

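The crop confirms it. The wide pale lid sits on its tin at crop (169,231), the narrow one at (580,162), board A on the left at crop (332,123), and board B on the right at (656,302). I'll take precise centres from masks, then move above the tin for a wrist look.

```bash
cat >> h.py <<'E'
def blobs(im,roi,lo,hi,k=3):
    x0,y0,x1,y1=roi; h=cv2.cvtColor(im[y0:y1,x0:x1],cv2.COLOR_BGR2HSV)
    mk=cv2.morphologyEx(cv2.inRange(h,lo,hi),cv2.MORPH_OPEN,np.ones((k,k)))
    c=max(cv2.findContours(mk,cv2.RETR_EXTERNAL,cv2.CHAIN_APPROX_NONE)[0],key=cv2.contourArea)
    return c+np.array([x0,y0])
E
python3 - <<'E'
from h import *
m=imaging.camera_model("top"); im=cv2.imread("pics/top0.png")
c=cv2.convexHull(blobs(im,(205,170,275,235),(8,60,140),(24,145,255)))
e=cv2.fitEllipse(c); L=onplane(m,e[0],86); print("lid px",e, L.round(1))
c=blobs(im,(262,120,345,200),(15,60,120),(24,140,255))
r=cv2.minAreaRect(c); b=np.array([onplane(m,p,18) for p in cv2.boxPoints(r)])
print("board",b.mean(0).round(1),np.linalg.norm(np.roll(b,1,0)-b,axis=1).round(1), r)
o=[np.pi,0,2.817]
bot.move_ptp([L[0],L[1],260],o)
mw=imaging.camera_model("wrist"); w=imaging.capture("wrist"); s=bot.get_state()
print(s["t"],s["tcp_pos"],mw); cv2.imwrite("pics/w1.png",w); np.save("mw1.npy",mw,allow_pickle=True)
E
```

```text
lid px ((237.30535888671875, 201.9032745361328), (40.9382209777832, 41.7069091796875), 25.223440170288086) [446.5 237.2  86. ]
board [589.1  35.6  18. ] [162.1 163.  162.4 162.1] ((303.05364990234375, 158.881103515625), (49.51728439331055, 49.885128021240234), 64.88516235351562)
1.6083 [445.93703505 238.04484883 259.89649465] {'K': array([[309.70691629,   0.        , 319.57616652],
       [  0.        , 309.70691629, 198.48526495],
       [  0.        ,   0.        ,   1.        ]]), 'position': array([379.40521266, 260.25169934, 402.80874687]), 'rotation': array([-2.84511678e-01, -1.62229450e-04,  1.24758445e+00])}
```

View pics/w1.png

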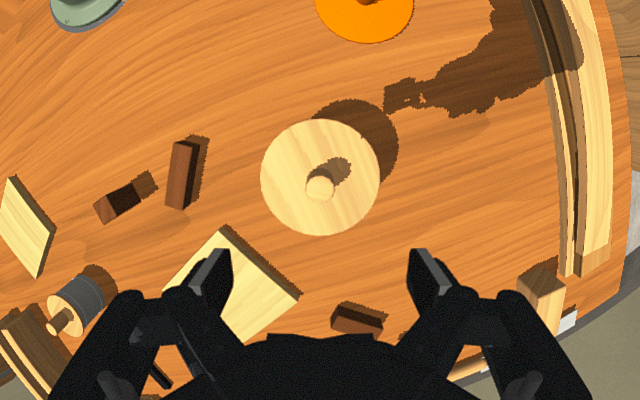

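The wrist view shows the lid disc centred near (320,178) and the knob top near (320,188). I'll cast fisheye rays for both as a cross-check.

```bash
cat >> h.py <<'E'
def fish(m,px,z):
    K=m["K"]; v=np.array([px[0]-K[0,2],px[1]-K[1,2]])/K[0,0]; t=np.hypot(*v)
    d=np.array([np.sin(t)/t*v[0],-np.sin(t)/t*v[1],-np.cos(t)])
    p=np.array(m["position"]); d=Ro.from_euler("xyz",m["rotation"]).apply(d); return p+d*(z-p[2])/d[2]
def circ(P):
    A=np.c_[2*P[:,:2],np.ones(len(P))]; s=np.linalg.lstsq(A,(P[:,:2]**2).sum(1),rcond=None)[0]
    return s[:2],np.sqrt(s[2]+s[0]**2+s[1]**2)
E
python3 - <<'E'
from h import *
m=np.load("mw1.npy",allow_pickle=True).item(); im=cv2.imread("pics/w1.png")
hsv=cv2.cvtColor(im,cv2.COLOR_BGR2HSV)
print([hsv[y,x] for x,y in((290,180),(320,188),(320,198),(320,140),(240,180),(385,170))])
c=cv2.convexHull(blobs(im,(240,100,400,245),(10,40,170),(30,140,255)))[:,0]
print(cv2.fitEllipse(c),circ(np.array([fish(m,p,86) for p in c])))
print("knob top",fish(m,(320.5,186),128))
E
```

```text
[array([ 23, 117, 254], dtype=uint8), array([ 22, 119, 253], dtype=uint8), array([ 22, 116, 253], dtype=uint8), array([ 20, 128, 248], dtype=uint8), array([ 13, 183, 220], dtype=uint8), array([ 13, 173, 106], dtype=uint8)]
((319.3875732421875, 176.89242553710938), (115.7779541015625, 119.13876342773438), 93.54863739013672) (array([447.36657776, 237.33076708]), np.float64(63.01024293974573))
knob top [444.61646638 239.34638922 128.        ]
```

The two views agree to about 1 mm, with the disc radius measured at 63 mm against 64 mm given. I'll grasp and lift.

Run:
```python
from h import *
o=[np.pi,0,2.817]; x,y=446.9,237.3
bot.movel([x,y,150],o,max_speed=150)
hit=bot.movel([x,y,94],max_speed=60,threshold=6)
s=bot.get_state(); print(hit,s["tcp_pos"],s["contact_force"])
if not hit:
    bot.grip(0.0,45)
    s=bot.get_state(); print("grip",s["opening"],s["gripper_force"],s["contact_force"],s["tcp_pos"],s["t"])
    if s["gripper_force"]>10:
        bot.movel([x,y,124],max_speed=40)
        s=bot.get_state(); print("lift",s["opening"],s["gripper_force"],s["contact_force"],s["t"])
        bot.movel([x,y,230],max_speed=120); bot.dwell(.2)
        s=bot.get_state(); print(s["contact_force"],s["wrist_torque"],s["opening"],s["t"],s["tcp_pos"])
        m=imaging.camera_model("wrist"); np.save("mw2.npy",m,allow_pickle=True); a=imaging.capture("wrist"); b=imaging.capture("scene")
        cv2.imwrite("pics/w2.png",a); cv2.imwrite("pics/s2.png",b)
        cv2.imwrite("pics/v2.png",np.vstack([cv2.resize(a[100:400],(640,300)),cv2.resize(b[60:260,230:510],(420,300))[:, :].copy() if 0 else cv2.resize(b[60:210,200:520],(640,300))]))
```

```text
False [447.20340292 237.42333822  94.31860566] [-0.25716955  0.28149703 -0.01885812]
grip 0.3096701219710801 44.21987235546112 [-1.24739164  0.12421393  2.70036042] [447.09630432 237.40301824  94.30967401] 4.1417
lift 0.3185733699836523 44.25221800804138 [-0.01894254 -0.29440055 -1.27263708] 5.0417
[ 1.41046019 -1.18781205 -1.43791243] [0.01474293 0.0350486  0.05325601] 0.31451913667107423 6.275 [446.46304716 237.1360856  229.25940805]
```

View pics/v2.png

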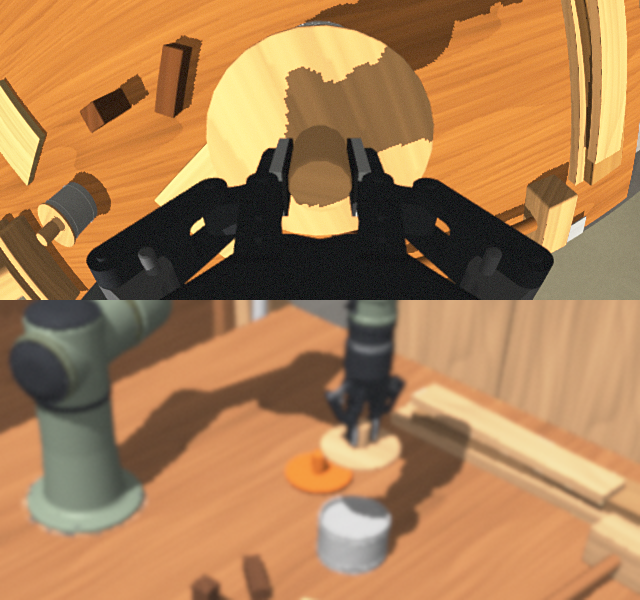

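The lid is held by the knob, looks level, and is clear of the tin, which still stands (lower half, about (353,535)). I'll cross-check the board centre in the scene view, then carry and lower.

Run:
```python
from h import *
ms=imaging.camera_model("scene"); im=cv2.imread("pics/scene0.png")
h=cv2.cvtColor(im,cv2.COLOR_BGR2HSV); print(h[225,365],h[262,365])
c=blobs(im,(325,200,405,264),(15,40,120),(30,150,255))
g=np.array([onplane(ms,p,18)[:2] for p in c[:,0]],np.float32); r=cv2.minAreaRect(g); print("scene",r)
m=imaging.camera_model("top"); it=cv2.imread("pics/top0.png")
c=blobs(it,(262,120,345,200),(15,60,120),(24,140,255))
g=np.array([onplane(m,p,18)[:2] for p in c[:,0]],np.float32); print("top",cv2.minAreaRect(g))
```

```text
[ 23  76 242] [ 12 142 218]
scene ((592.0345458984375, 31.89392852783203), (165.55868530273438, 180.29196166992188), 25.069684982299805)
top ((589.0391845703125, 35.725616455078125), (162.20790100097656, 162.2708740234375), 24.953907012939453)
```

The scene-view mask includes the board's visible side faces, so it reads oversize and biased toward the camera. That fits the top-view centre (589.0, 35.7), whose 162 mm sides match the 160 mm given.

Run:
```python
from h import *
x,y=589.0,35.7
bot.movel([x,y,220],max_speed=130)
bot.movel([x,y,60],max_speed=100); bot.dwell(.3)
s=bot.get_state(); print(s["tcp_pos"],s["contact_force"],s["opening"],s["t"])
cv2.imwrite("pics/s3.png",cv2.resize(imaging.capture("scene")[140:290,260:480],None,fx=3.5,fy=3.5,interpolation=cv2.INTER_CUBIC))
hit=bot.movel([x,y,37],max_speed=12,threshold=3)
s=bot.get_state(); print(hit,s["tcp_pos"],s["contact_force"],s["wrist_torque"],s["gripper_force"],s["t"])
```

```text
[589.09169942  35.7013007   60.19016655] [ 0.71890902 -0.59430194 -1.26149725] 0.3149633783989157 10.475
True [588.94207761  35.68338578  40.31159055] [-0.12784911 -0.38270999  5.54161592] [-0.0482424  0.0183388 -0.0292033] 44.701672196388245 11.9833
```

View pics/s3.png

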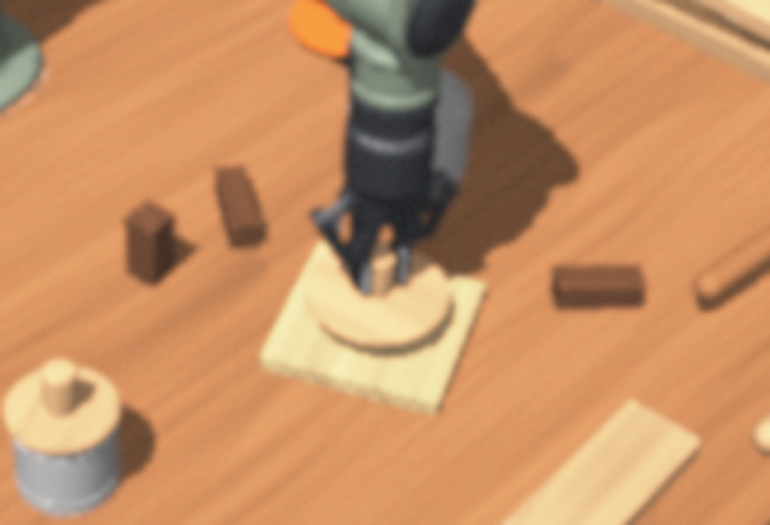

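The lid was level over the board, at crop (380,300), and contact came at TCP z = 40.3, exactly as expected. I'll release, retreat straight up, and look.

Run:
```python
from h import *
bot.grip(0.75); bot.dwell(.2)
s=bot.get_state(); print(s["opening"],s["contact_force"],s["gripper_force"])
x,y,_=s["tcp_pos"]
bot.movel([x,y,110],max_speed=60); bot.movel([x,y,250],max_speed=150)
bot.move_ptp([380,380,300],[np.pi,0,2.817]); bot.dwell(.3)
im=imaging.capture("top"); cv2.imwrite("pics/t4.png",im); m=imaging.camera_model("top")
cv2.imwrite("pics/c4.png",cv2.resize(im[110:260,180:450],None,fx=2.8,fy=2.8,interpolation=cv2.INTER_CUBIC))
print(bot.get_state()["t"])
print("lid disc exp px",proj(m,[589,35.7,32]),"tin px exp",proj(m,[446.9,237.3,80]))
```

```text
0.7510787771860429 [-0.07116997  0.99298533 -0.70930466] 0.0
16.8917
lid disc exp px [302.8546109  158.26059137] tin px exp [237.61093335 201.84737279]
```

View pics/c4.png

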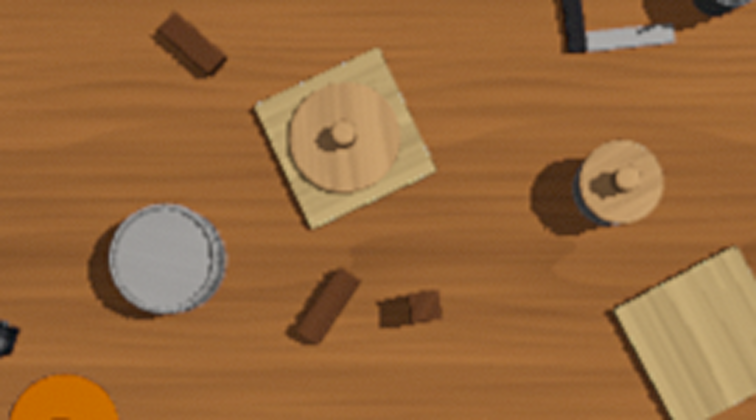

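The picture shows the lid knob-up and centred on the board: disc at crop (345,137), board centre about (344,139). The wide tin is open and in place at (166,259), and the narrow tin is still closed at (620,182).

```bash
python3 -c "
from bench import bot
print(bot.sign_off())"
```

```text
the job is handed in; nothing more can be done
None
```

The wide tin's lid now rests knob-up in the middle of the left-hand board; the wide tin is open and still standing, the narrow tin was not touched, and the job was handed in at about 17 s of the 42 s allowed.

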